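# Show the tender wheelset to the inspection camera

## Robot

A 6-joint arm with a two-finger parallel gripper is mounted at the origin on the work surface. World frame = base frame: x ahead of the robot, y to its left, z up, the work surface at z = 0. Lengths are in m, angles in rad, forces in N, time in s.
With the tool pointing down it reaches from about 0.3 to 0.875 m from the base axis. Payload 6.4 kg.
Tool frame: the origin (TCP) lies at the very end of the fingers, on their centre line; the grasp point (between the pads) lies 19 mm behind it (ctrl.grip_point_offset is the z of the grasp point in the tool frame, in m); z points along the fingers, y is the direction in which the jaws open and shut (so a half turn about z gives the same grasp; the last joint's range is limited). The gripper opens to 85 mm and grips with 20 to 120 N. Pads are 22 mm wide; open, the fingers measure 114 mm over their backs; the gripper's body (76 mm by 85 mm) begins 54 mm behind the grasp point. The pads swing forward as they close: fully open they stand 13 mm farther back than shut.
Start: joints at [-1.429, 0.181, 1.607, -0, 1.354, -0.206], TCP at [0.196, -0.541, 0.231] pointing down, gripper open.
Joint ranges: [-2.99, 2.99], [-0.89, 2.07], [0.3, 2.58], [-1.14, 4.28], [0, 2.63], [-3.12, 3.12]. Speed limits (rad/s): [2.57, 2.57, 3.01, 3.14, 3.14, 3.14].

## Interface

Orientations are given as a unit quaternion [w, x, y, z].
In Python, from bench import status, cams, ctrl gives the robot as it stands.
- The arm moves only by the shell command python3 -m handwheel 'ROWS'. ROWS is JSON, a list of rows, each an object with "grip": the finger opening in cm, from 0 to 8.54; "linear": the shift along the tool's x, y, z in cm, a list of three; "rotation": the turn, a rotation vector about the tool's x, y, z in degrees, a list of three. A call has 1 to 12 rows; each row is the pose to reach, as a shift and turn from the pose commanded when the call began, along the tool's axes at that moment; what a row does not reach only later rows make up. A row lasts 1/12 s, in which the tool goes at most 41.7 mm and 7.16 degrees, less where a joint would pass 70% of its speed; a pose out of reach is approached as far as the arm can. A call with a gripper value outside its range is refused whole. The fingers move at their own pace and stop on an object; the grip force is fixed at half the most. Time passes only in rows, so rows that repeat a pose let the fingers close. It gives the time, the measured TCP pose, the force and the opening at its end, in the units of the state.
- status.get_obs(): the state, without advancing time (a new reading comes with each control period).
- cams.camera(name): name is "scene" or "top" or "wrist"; returns the picture (420x560x3 uint8, red, green, blue); there is no depth.
- cams.camera_info(name): a dict with "fovy" (degrees; the focal length in pixels is half the picture's height over the tangent of half this angle, whatever the lens; pixels are square), "cx", "cy" (the principal point, pixels), "k1" (the pictures are not rectified: a ray, as slopes to the right and down, at radius r is drawn at 1 + k1 r^2 times it, then the intrinsics apply), "world_from_camera" (4x4, takes a point from camera to world coordinates); the wrist camera has in their place "mount" (4x4, takes a point from camera to tool coordinates, whose origin is the TCP and whose axes are the flange's). Camera axes: x right, y down, z forward; pixel columns grow to the right and rows downward; lengths in m; the calibration is good to about 2 mm. A picture is of the moment at which its call begins: read the wrist's pose just before it. camera_info takes no time and is no camera call.
- ctrl.hand_in(): hands the job in, once; it reports no verdict.
The state is a dict: "time_s": time; "q": joint angles; "dq": joint speeds; "joint_efforts": joint torques, N m; "eef_pos": TCP position; "eef_rot": TCP orientation; "wrist_force": force on the tool from outside, world axes, zero at the start; "torque": the same for the moment, N m; "opening": opening from 0.0 (shut) to 1.0 (fully open).
Only numpy, scipy, OpenCV 4.12 (cv2) and the standard library are available. Lean on these libraries where they do the work, as an engineer would, in place of code of your own. Each camera call takes 0.05 s, during which the arm holds its last target.

## Task

Pluck the tender wheelset, the one with the largest wheels, out of the pocket tray and hold it up to the inspection camera: the middle of its axle straight in front of the lens, level with it and 10 cm out from the front glass, with the axle level and square across the camera's view so that both wheels show in profile. Finish while still holding it there, motionless in the air. Do not knock the camera or its stand, and leave the other wheelsets and everything else where they are.

Things in the scene. Friction and masses are not known exactly. Their poses are not given: they have to be found in the camera images.
- tender_wheelset_center (a point): tender wheelset, LARGEST wheels of the four in the tray: two bare steel spoked wheels, 34 mm over the flanges, 5 mm wide, 39 mm over their outer faces, on a steel axle 4.8 mm thick, 50 mm long, whose flat ends stand 5.5 mm proud of the wheels: it can be taken from above between its axle ends. 50 g. Origin: middle of the axle; y runs along the axle. In the tray: axle level, 32 mm above the table.
- wagon_wheelset_center (a point): a smaller bystander wheelset: wheels 24 mm over the flanges, otherwise built as the tender wheelset (axle 50 mm long). Origin at the middle of its axle, y along the axle; at rest 27 mm above the table. Plain disc wheels.
- van_wheelset_center (a point): a smaller bystander wheelset: wheels 24 mm over the flanges, otherwise built as the tender wheelset (axle 50 mm long). Origin at the middle of its axle, y along the axle; at rest 27 mm above the table. Spoked wheels.
- motor_wheelset_center (a point): a smaller bystander wheelset: wheels 24 mm over the flanges, otherwise built as the tender wheelset (axle 50 mm long). Origin at the middle of its axle, y along the axle; at rest 27 mm above the table. It has a brass gear of 16 mm in the middle of its axle.
- pocket_tray: fixed wooden tray, 189 (x) by 116 mm (y), origin under its centre: four pockets along x, 46 mm pitch, a wheelset in each in any order, axles along y. Floor 5 mm, pocket walls 15 mm, lip at the axle ends of the pockets 9 mm above the table. The wheels sit between two rails, 14 mm apart, 44 mm long, 17 mm above the table, and cannot roll; beyond the axle ends is open room for fingers.
- inspection_stand: the inspection camera's fixed stand: grey base plate 150 by 120 by 14 mm, steel pillar of 20 mm, 281 mm tall, whose foot is the origin; the camera is clamped on the pillar and looks level along the stand's -x. Not to be touched.
- lens (a point): centre of the camera's front glass: the lens (24 mm barrel in a black 42 mm ring light) stands 70 mm in front of the pillar axis, 130 to 190 mm above the table. It looks level along this frame's -x; y is level across the view, z is up. The place to show a part is 100 mm out from here along -x.
- stock_stand: fixed slotted maple stand 180 by 228 mm, 44 mm high, origin under its centre, with three pieces of rolling stock in its slots (up to 110 mm above the table); a bystander.
- tender: black tender without its middle wheelset, 162 by 56 by 78 mm, in the stand; a bystander. Origin under its middle at wheel level.
- flat_wagon: rust-brown brass flat wagon, 158 by 56 by 50 mm, in the stand; a bystander. Origin under its middle.
- guards_van: teal plastic guards van, 162 by 58 by 98 mm, in the stand; a bystander. Origin under its middle.
- tunnel_portal: cork tunnel portal 44 by 172 by 134 mm standing on the table; a bystander. Origin under its middle.
- tweezers_block: steel block 50 by 80 by 30 mm with three upright tweezers to 130 mm; a bystander. Origin under its middle.

How it is judged:
On the way:
1. the tender wheelset is lifted clear of the tray in the fingers (height (world z) of tender_wheelset_center above 0.075 m and contact force between the fingers and tender_wheelset above 1 N), for 0.2 s.
At the end, for the whole second after the job is handed in: The fingers hold the tender wheelset at rest (under 20 mm/s), clear of the camera; the middle of its axle is 88 to 112 mm out from the lens and within 12 mm of its line of sight, sideways and in height; the axle is level and square across the view within 10 degrees (x of tender_wheelset_center in the frame of lens between -0.112 and -0.088 m and y of tender_wheelset_center in the frame of lens between -0.012 and 0.012 m and z of tender_wheelset_center in the frame of lens between -0.012 and 0.012 m and angle between the y axis of tender_wheelset_center and the y axis of lens, either way round below 0.175 rad and contact force between the fingers and tender_wheelset above 1 N and contact force between tender_wheelset and inspection_stand below 0.1 N and linear speed of tender_wheelset below 0.02 m/s); the arm keeps its last pose, push and grip.
It fails at once if the camera or its stand is knocked (touched with more than 2 N) (contact force between inspection_stand and anything else above 2 N).
It fails at once if another wheelset is moved by more than 12 mm (distance of any of wagon_wheelset_center, van_wheelset_center, motor_wheelset_center from where it was at the start of the episode above 0.012 m).
It fails at once if rolling stock, portal or tweezers block moved by more than 15 mm (distance of any of tender, flat_wagon, guards_van, tunnel_portal, tweezers_block from where it was at the start of the episode above 0.015 m).
It also fails if it takes over 38 s, if anything falls off the work surface, if the arm or the gripper's body presses on something with over 40 N, if the wrist force passes 120 N, or if a joint passes its speed limit or range.

## Working session

There is one attempt and no reset: what is moved stays moved. The work goes in short steps, Python scripts to look and compute and a shell command to move; the robot and the scene stay as the last step left them, time stands still between calls to the robot, and variables do not carry over. Pictures are saved under pics/ and viewed, and the job is handed in when it is done.

```bash
mkdir -p pics; ls; python3 - <<'E'
from bench import status,cams,ctrl
import cv2
o=status.get_obs(); print(o, ctrl.grip_point_offset)
for n in ("scene","top","wrist"):
    print(n,cams.camera_info(n))
    cv2.imwrite(f"pics/{n}0.png",cams.camera(n)[:,:,::-1])
E
```

```text
pics
{'time_s': 0.0, 'q': array([-1.42932678e+00,  1.81534795e-01,  1.60803129e+00, -1.62615979e-06,
        1.35375439e+00, -2.06341747e-01]), 'dq': array([-9.92960294e-04,  5.51021651e-04, -2.47606770e-04,  9.19047012e-05,
       -1.67790359e-03, -2.13731220e-03]), 'joint_efforts': array([ 4.49406298e-04, -4.44866323e+01, -3.51337981e+01, -1.34510869e-04,
        9.41658363e-03,  2.47560104e-05]), 'eef_pos': array([ 0.19589778, -0.54001598,  0.23037639]), 'eef_rot': array([-8.63481421e-04,  9.84916087e-01,  1.73030502e-01,  2.72235279e-05]), 'wrist_force': array([ 0.32305438, -0.03759932,  0.38660107]), 'torque': array([-0.016237  , -0.0419612 , -0.00875459]), 'opening': 0.9989120695861221} -0.0187
scene {'fovy': 54.61905341700628, 'cx': 273.4841637918321, 'cy': 207.50478537679396, 'k1': -0.06632371580792136, 'world_from_camera': array([[-0.81725999,  0.29642265, -0.49418592,  1.1608307 ],
       [ 0.57584991,  0.45278303, -0.68072345,  0.70958506],
       [ 0.02197714, -0.84090495, -0.54073641,  0.67862957],
       [ 0.        ,  0.        ,  0.        ,  1.        ]])}
top {'fovy': 50.50139838365578, 'cx': 286.78962611374124, 'cy': 209.18996391965308, 'k1': -0.10613067668696861, 'world_from_camera': array([[ 0.02397688, -0.99175754,  0.12586538,  0.48332192],
       [-0.9996423 , -0.02229225,  0.01477603, -0.0313206 ],
       [-0.01184842, -0.12617464, -0.99193728,  1.27579564],
       [ 0.        ,  0.        ,  0.        ,  1.        ]])}
wrist {'fovy': 68.2709306152678, 'cx': 280.76888093739217, 'cy': 209.30175886283877, 'k1': -0.057951422085596845, 'mount': array([[-6.24995248e-04, -9.49135958e-01, -3.14865912e-01,
         8.03049123e-02],
       [ 9.99999718e-01, -7.24365426e-04,  1.98580406e-04,
         3.42452890e-05],
       [-4.16557784e-04, -3.14865699e-01,  9.49136143e-01,
        -1.43148443e-01],
       [ 0.00000000e+00,  0.00000000e+00,  0.00000000e+00,
         1.00000000e+00]])}
```

View pics/scene0.png

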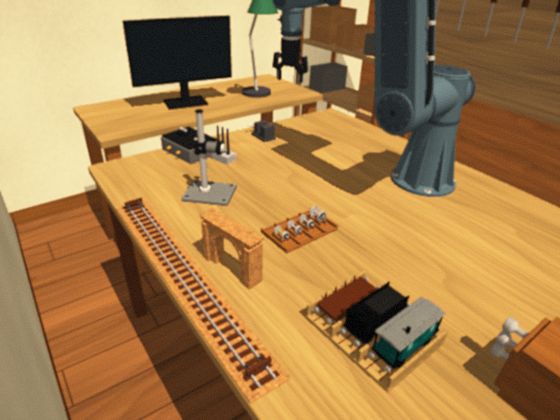

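View pics/top0.png

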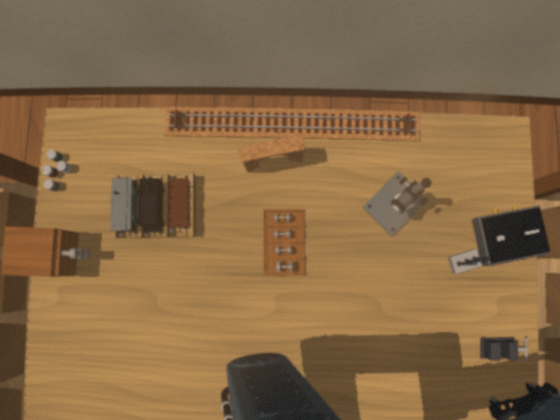

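View pics/wrist0.png

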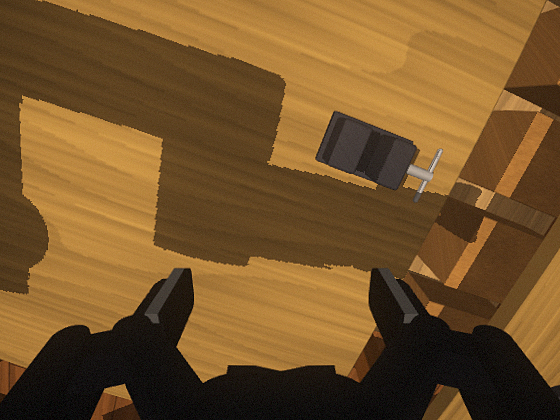

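```bash
cat > h.py <<'E'
import numpy as np, cv2
from bench import status,cams,ctrl
from scipy.spatial.transform import Rotation as R
def qR(q): return R.from_quat([q[1],q[2],q[3],q[0]]).as_matrix()
def K(i):
    f=210/np.tan(np.radians(i['fovy'])/2); return f
def W(name,i):
    if name!='wrist': return i['world_from_camera']
    o=status.get_obs(); T=np.eye(4);T[:3,:3]=qR(o['eef_rot']);T[:3,3]=o['eef_pos']; return T@i['mount']
def ray(i,T,u,v):
    f=K(i); d=np.array([(u-i['cx'])/f,(v-i['cy'])/f]); s=d.copy()
    for _ in range(30): s=d/(1+i['k1']*(s@s))
    return T[:3,3],T[:3,:3]@np.array([s[0],s[1],1])
def atz(i,T,u,v,z):
    p,d=ray(i,T,u,v); return p+d*(z-p[2])/d[2]
def proj(i,T,X):
    c=T[:3,:3].T@(np.asarray(X)-T[:3,3]); s=c[:2]/c[2]; s=s*(1+i['k1']*(s@s)); return s*K(i)+[i['cx'],i['cy']]
def tri(rays):
    A=np.zeros((3,3));b=np.zeros(3)
    for p,d in rays:
        d=d/np.linalg.norm(d);M=np.eye(3)-np.outer(d,d);A+=M;b+=M@p
    return np.linalg.solve(A,b)
def crop(src,dst,x0,y0,w,h,s):
    im=cv2.imread(src)[y0:y0+h,x0:x0+w]; cv2.imwrite(dst,cv2.resize(im,None,fx=s,fy=s,interpolation=cv2.INTER_CUBIC))
E
python3 - <<'E'
from h import *
crop('pics/top0.png','pics/top0_stand.png',350,160,100,75,8)
crop('pics/top0.png','pics/top0_tray.png',250,200,75,80,7)
crop('pics/scene0.png','pics/scene0_stand.png',165,100,90,110,5)
i=cams.camera_info('top');T=W('top',i)
for u,v in [(264,210),(303,210),(305,275),(264,275)]: print(atz(i,T,u,v,.0))
for u,v in [(399,173),(430,205),(392,234),(363,206)]: print(atz(i,T,u,v,.014))
E
```

```text
[0.64136559 0.05348969 0.        ]
[ 0.64390059 -0.05916556  0.        ]
[ 0.45795196 -0.0685611   0.        ]
[0.45510964 0.04796864 0.        ]
[ 0.75651255 -0.33535081  0.014     ]
[ 0.66487184 -0.42484882  0.014     ]
[ 0.57898328 -0.31368675  0.014     ]
[ 0.65753487 -0.23042957  0.014     ]
```

View pics/top0_stand.png

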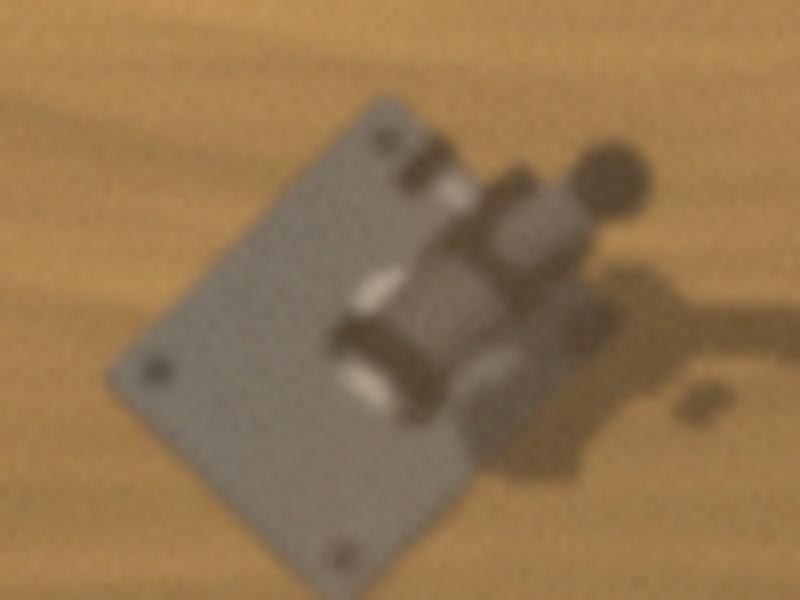

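View pics/top0_tray.png

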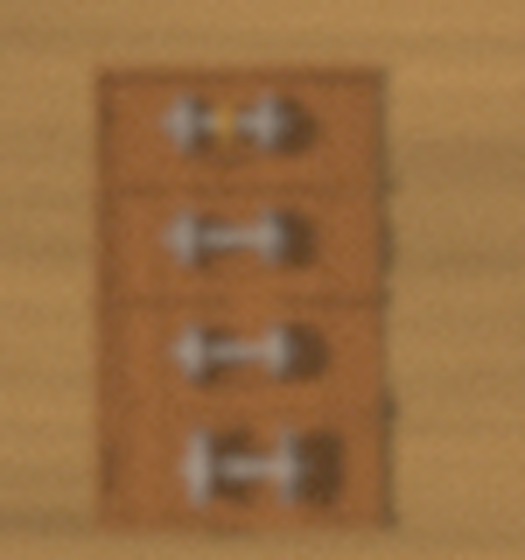

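View pics/scene0_stand.png

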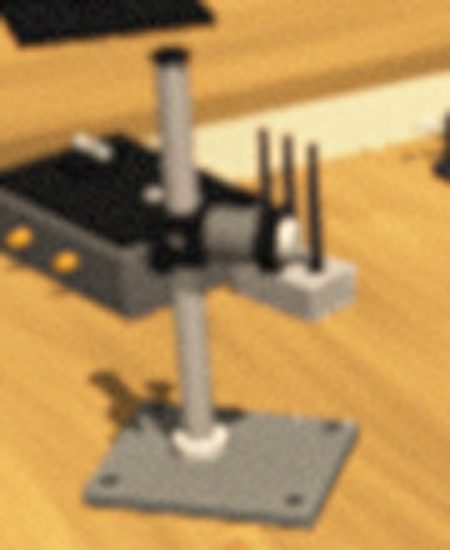

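```bash
python3 - <<'E'
from h import *
it=cams.camera_info('top');Tt=W('top',it);s=cams.camera_info('scene');Ts=W('scene',s)
pt=tri([ray(it,Tt,426.3,182.5),ray(s,Ts,199.2,110)]);print('pillar top',pt,atz(it,Tt,426.3,182.5,.281),atz(s,Ts,199.2,110,.281))
print('foot scene',atz(s,Ts,165+200/5,100+437/5,.014))
l=tri([ray(it,Tt,395,208.75),ray(s,Ts,222.4,147.6)]);print('lens',l)
d=l-pt;print(np.degrees(np.arctan2(d[1],d[0])),np.hypot(*d[:2]))
# base corners scene
for u,v in [(85,495),(310,522),(358,425),(135,405)]: print(atz(s,Ts,165+u/5,100+v/5,.014))
print()
for u,v in [(390,95),(105,375),(345,600)]: print(atz(it,Tt,350+u/8,160+v/8,.014))
# tray
for u,v in [(100,70),(383,68),(388,522),(98,524)]: print('tray',atz(it,Tt,250+u/7,200+v/7,.007))
for u,v in [(183,468),(298,466)]: print('tender',atz(it,Tt,250+u/7,200+v/7,.036))
E
```

```text
pillar top [ 0.67766194 -0.33362873  0.28075673] [ 0.67822037 -0.33396382  0.281     ] [ 0.6776549  -0.33208441  0.281     ]
foot scene [ 0.67045366 -0.34834185  0.014     ]
lens [ 0.63145829 -0.28728567  0.16864935]
134.9136895119134 0.06544048325143002
[ 0.76317315 -0.3227546   0.014     ]
[ 0.66193617 -0.21904171  0.014     ]
[ 0.57622184 -0.30586281  0.014     ]
[ 0.68718071 -0.41040864  0.014     ]

[ 0.75982472 -0.33465915  0.014     ]
[ 0.65501577 -0.23079417  0.014     ]
[ 0.57619691 -0.31690988  0.014     ]
tray [0.64051695 0.05220222 0.007     ]
tray [ 0.64395687 -0.0639177   0.007     ]
tray [ 0.45932244 -0.06954316  0.007     ]
tray [0.45566598 0.04754517 0.007     ]
tender [0.47914536 0.01274895 0.036     ]
tender [ 0.48103004 -0.03268059  0.036     ]
```

```bash
cat >> h.py <<'E'
def rel(pos,yaw):
    """tool pointing down, tool x heading yaw deg; shift(cm), rotvec(deg) in current tool axes"""
    o=status.get_obs();R0=qR(o['eef_rot']);y=np.radians(yaw)
    Rt=np.array([[np.cos(y),np.sin(y),0],[np.sin(y),-np.cos(y),0],[0,0,-1]])
    print('t',o['time_s'],'pos',o['eef_pos'].round(4),'open',o['opening'],'F',o['wrist_force'].round(2),'tilt z',R0[:,2].round(4))
    print('lin',(R0.T@(np.asarray(pos)-o['eef_pos'])*100).round(2),'rot',np.degrees(R.from_matrix(R0.T@Rt).as_rotvec()).round(2))
E
python3 - <<'E'
from h import *
rel([.40,-.01,.20],1.6)
rel([.30,-.27,.25],1.6)
E
```

```text
t 0.15 pos [ 0.1959 -0.5402  0.2306] open 0.9983828871083565 F [-0.21  1.62 -0.6 ] tilt z [-2.0e-04  1.3e-03 -1.0e+00]
lin [ 37.26 -42.88   3.13] rot [-0.08 -0.   18.33]
t 0.15 pos [ 0.1959 -0.5402  0.2306] open 0.9983828871083565 F [-0.21  1.62 -0.6 ] tilt z [-2.0e-04  1.3e-03 -1.0e+00]
lin [ 18.99 -21.85  -1.91] rot [-0.08 -0.   18.33]
```

```bash
python3 -m handwheel '[{"grip":7,"linear":[2,-2.3,0],"rotation":[0,0,2]},{"grip":7,"linear":[4.7,-5.3,0],"rotation":[0,0,5]},{"grip":7,"linear":[7.4,-8.4,0],"rotation":[0,0,8]},{"grip":7,"linear":[10,-11.5,0],"rotation":[0,0,11]},{"grip":7,"linear":[12.7,-14.6,0],"rotation":[0,0,14]},{"grip":7,"linear":[15.4,-17.7,0],"rotation":[0,0,17]},{"grip":7,"linear":[18,-20.8,0],"rotation":[0,0,18.3]},{"grip":7,"linear":[20.7,-23.9,0],"rotation":[0,0,18.3]},{"grip":7,"linear":[23.4,-27,0.5],"rotation":[0,0,18.3]},{"grip":7,"linear":[26,-30,1],"rotation":[0,0,18.3]},{"grip":7,"linear":[28.7,-33,1.5],"rotation":[0,0,18.3]},{"grip":7,"linear":[31,-35.5,2],"rotation":[0,0,18.3]}]'
python3 - <<'E'
from h import *
rel([.41,-.01,.20],1.6)
E
```

```text
time_s: 1.15
eef_pos: [0.3666, -0.0987, 0.2112]
eef_rot: [0.0, 1.0, 0.014, 0.0]
wrist_force: [1.2, 0.2, 1.1]
opening: 0.82
t 1.15 pos [ 0.3666 -0.0987  0.2112] open 0.820194998490905 F [1.17 0.17 1.12] tilt z [ 7.e-04 -0.e+00 -1.e+00]
lin [ 4.59 -8.74  1.12] rot [ 0.   -0.04  0.04]
```

```bash
python3 -m handwheel '[{"grip":7,"linear":[2,-3.3,0.5],"rotation":[0,0,0]},{"grip":7,"linear":[4,-6.6,1],"rotation":[0,0,0]},{"grip":7,"linear":[4.4,-8.5,1.1],"rotation":[0,0,0]},{"grip":7,"linear":[4.4,-8.5,1.1],"rotation":[0,0,0]},{"grip":7,"linear":[4.4,-8.5,1.1],"rotation":[0,0,0]}]'
python3 - <<'E'
from h import *
i=cams.camera_info('wrist');T=W('wrist',i);np.save('T1.npy',T);o=status.get_obs();print(o['eef_pos'],o['dq'].round(3))
cv2.imwrite('pics/w1.png',cams.camera('wrist')[:,:,::-1])
for p in [(.481,-.0104,.032),(.4803,.0146,.032),(.4817,-.0354,.032)]: print(proj(i,T,p))
E
```

```text
time_s: 1.57
eef_pos: [0.4078, -0.0139, 0.1999]
eef_rot: [-0.0, 1.0, 0.016, -0.0]
wrist_force: [0.2, 0.4, 0.0]
opening: 0.819
[ 0.4077725  -0.0139342   0.19994212] [-0.048 -0.008 -0.    -0.009 -0.    -0.013]
[279.16956211 114.6656466 ]
[253.27189176 114.62876555]
[305.06635719 114.78052867]
```

View pics/w1.png

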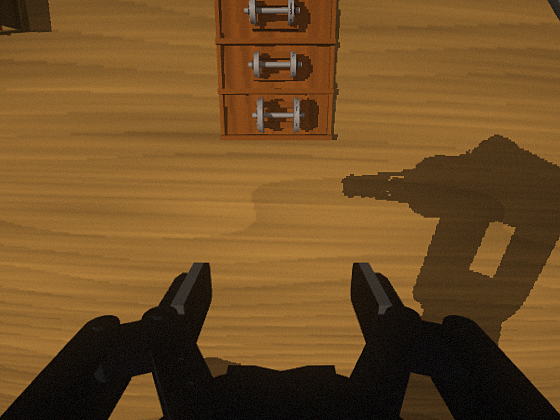

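```bash
python3 - <<'E'
from h import *
crop('pics/w1.png','pics/w1c.png',210,80,140,70,5)
E
```

```text
(no output)
```

View pics/w1c.png

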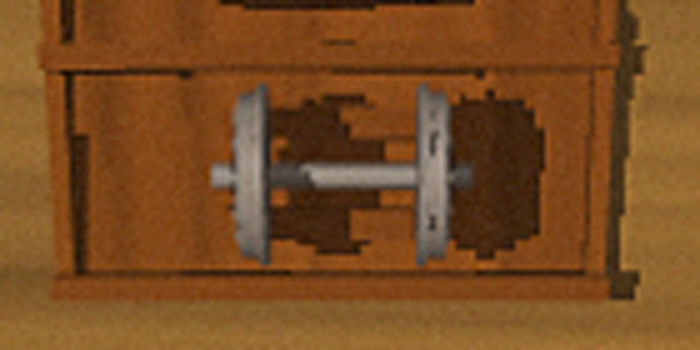

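```bash
python3 - <<'E'
from h import *
i=cams.camera_info('wrist');T=np.load('T1.npy')
a=atz(i,T,252,115.2,.032);b=atz(i,T,304.8,115,.032);print(a,b,(a+b)/2,np.linalg.norm(a-b))
rel([.4808,-.0095,.08],1.6)
rel([.4808,-.0095,.012],1.6)
E
```

```text
[0.47973204 0.01582619 0.032     ] [ 0.48148659 -0.03515354  0.032     ] [ 0.48060931 -0.00966367  0.032     ] 0.051009911452585675
t 1.6167 pos [ 0.4078 -0.0148  0.2001] open 0.8204650470329342 F [-0.42  1.07 -0.67] tilt z [-6.e-04 -2.e-04 -1.e+00]
lin [ 7.32 -0.32 12.01] rot [0.01 0.03 0.11]
t 1.6167 pos [ 0.4078 -0.0148  0.2001] open 0.8204650470329342 F [-0.42  1.07 -0.67] tilt z [-6.e-04 -2.e-04 -1.e+00]
lin [ 7.33 -0.32 18.81] rot [0.01 0.03 0.11]
```

```bash
python3 -m handwheel '[{"grip":6.8,"linear":[2,0,2],"rotation":[0,0,0]},{"grip":6.8,"linear":[4.3,-0.1,4],"rotation":[0,0,0]},{"grip":6.8,"linear":[6.5,-0.2,7],"rotation":[0,0,0]},{"grip":6.8,"linear":[7.3,-0.3,10],"rotation":[0,0,0]},{"grip":6.8,"linear":[7.3,-0.3,12],"rotation":[0,0,0]},{"grip":6.8,"linear":[7.3,-0.3,13],"rotation":[0,0,0]},{"grip":6.8,"linear":[7.3,-0.3,13],"rotation":[0,0,0]},{"grip":6.8,"linear":[7.3,-0.3,13],"rotation":[0,0,0]}]'
python3 - <<'E'
from h import *
i=cams.camera_info('wrist');T=W('wrist',i);np.save('T2.npy',T)
cv2.imwrite('pics/w2.png',cams.camera('wrist')[:,:,::-1])
rel([.4808,-.0095,.012],1.6)
E
```

```text
time_s: 2.28
eef_pos: [0.4807, -0.0108, 0.0706]
eef_rot: [0.0, 1.0, 0.013, -0.0]
wrist_force: [0.3, -0.0, 0.6]
opening: 0.795
t 2.3333 pos [ 0.4815 -0.0108  0.0715] open 0.7999451453080678 F [ 0.44 -0.34  0.17] tilt z [ 1.6e-03 -5.0e-04 -1.0e+00]
lin [-0.08 -0.14  5.95] rot [ 0.03 -0.09 -0.04]
```

View pics/w2.png

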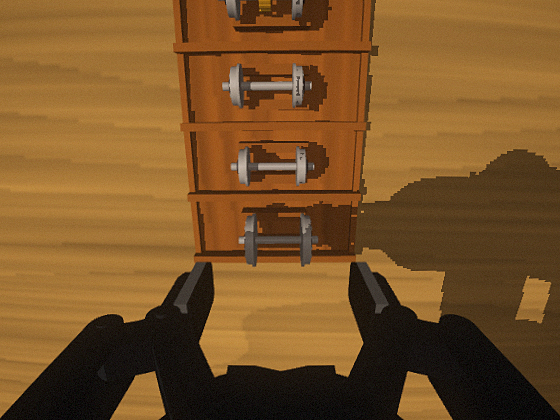

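```bash
python3 -m handwheel '[{"grip":6.8,"linear":[0,-0.1,1.5],"rotation":[0,0,0]},{"grip":6.8,"linear":[0,-0.1,3],"rotation":[0,0,0]},{"grip":6.8,"linear":[0,-0.1,4.2],"rotation":[0,0,0]},{"grip":6.8,"linear":[0,-0.1,5.2],"rotation":[0,0,0]},{"grip":6.8,"linear":[0,-0.1,5.8],"rotation":[0,0,0]},{"grip":6.8,"linear":[0,-0.1,6.1],"rotation":[0,0,0]},{"grip":6.8,"linear":[0,-0.1,6.1],"rotation":[0,0,0]}]'
python3 - <<'E'
from h import *
cv2.imwrite('pics/w3.png',cams.camera('wrist')[:,:,::-1])
rel([.4808,-.0095,.012],1.6)
E
```

```text
time_s: 2.92
eef_pos: [0.481, -0.009, 0.0095]
eef_rot: [0.0, 1.0, 0.014, 0.0]
wrist_force: [0.2, 0.0, 0.1]
opening: 0.796
t 2.9667 pos [ 0.4813 -0.009   0.0098] open 0.7999947694133114 F [-0.07 -0.39 -0.61] tilt z [ 7.e-04 -2.e-04 -1.e+00]
lin [-0.05  0.04 -0.22] rot [ 0.01 -0.04  0.03]
```

View pics/w3.png

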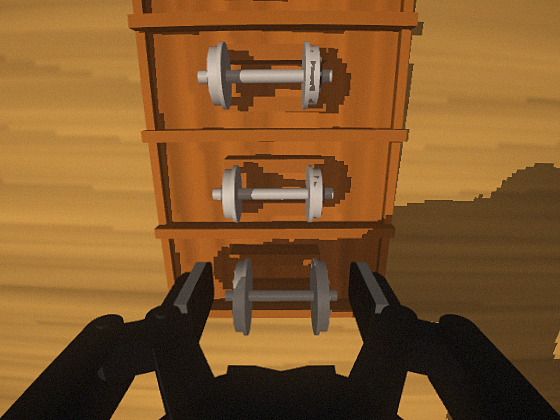

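The axle, at about row 296, lies between the two pads with clear room each side and no contact force. Next I close the fingers.

```bash
python3 -m handwheel '[{"grip":5.5,"linear":[0,0,0],"rotation":[0,0,0]},{"grip":4,"linear":[0,0,0],"rotation":[0,0,0]},{"grip":4,"linear":[0,0,0],"rotation":[0,0,0]},{"grip":4,"linear":[0,0,0],"rotation":[0,0,0]},{"grip":4,"linear":[0,0,0],"rotation":[0,0,0]},{"grip":4,"linear":[0,0,0],"rotation":[0,0,0]},{"grip":4,"linear":[0,0,0],"rotation":[0,0,0]},{"grip":4,"linear":[0,0,0],"rotation":[0,0,0]}]'
python3 - <<'E'
from h import *
cv2.imwrite('pics/w4.png',cams.camera('wrist')[:,:,::-1])
rel([.4808,-.0095,.012],1.6)
E
```

```text
time_s: 3.63
eef_pos: [0.4814, -0.0071, 0.0105]
eef_rot: [-0.001, 1.0, 0.014, 0.001]
wrist_force: [-1.7, 10.7, 8.7]
opening: 0.521
t 3.6833 pos [ 0.4815 -0.007   0.0105] open 0.5169598266352764 F [-0.88 10.73  9.39] tilt z [ 0.0012  0.0028 -1.    ]
lin [-0.07  0.24 -0.15] rot [-0.16 -0.07  0.01]
```

View pics/w4.png

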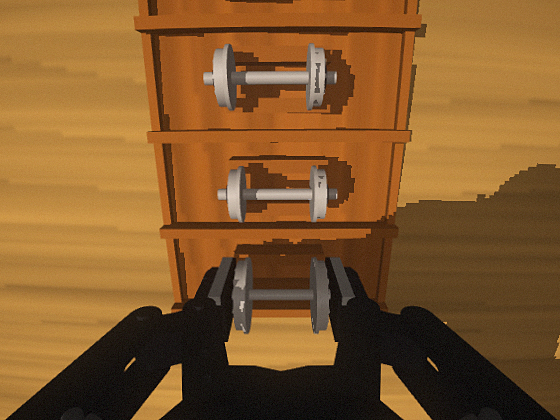

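```bash
python3 - <<'E'
from h import *
crop('pics/w4.png','pics/w4c.png',190,240,180,120,4)
E
```

```text
(no output)
```

View pics/w4c.png

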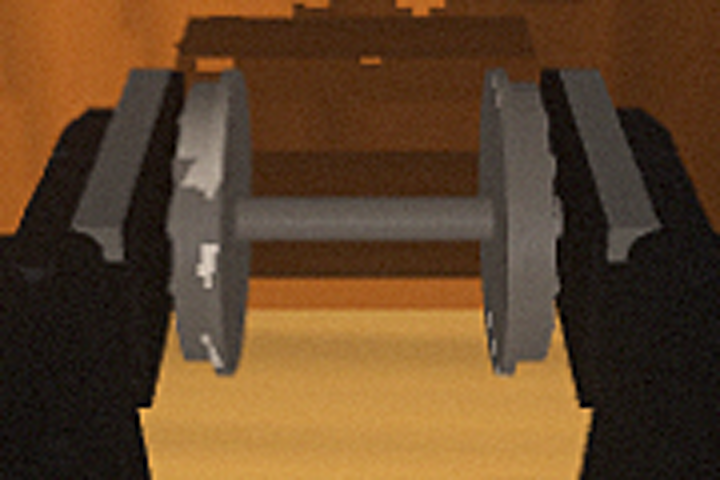

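```bash
python3 -m handwheel '[{"grip":4,"linear":[0,0,-0.5],"rotation":[0,0,0]},{"grip":4,"linear":[0,0,-1],"rotation":[0,0,0]},{"grip":4,"linear":[0,0,-2],"rotation":[0,0,0]},{"grip":4,"linear":[0,0,-3],"rotation":[0,0,0]},{"grip":4,"linear":[0,0,-3],"rotation":[0,0,0]},{"grip":4,"linear":[0,0,-3],"rotation":[0,0,0]}]'
python3 - <<'E'
from h import *
cv2.imwrite('pics/w5.png',cams.camera('wrist')[:,:,::-1])
rel([.4808,-.0095,.16],1.6)
E
```

```text
time_s: 4.18
eef_pos: [0.482, -0.0094, 0.0405]
eef_rot: [0.0, 1.0, 0.014, 0.001]
wrist_force: [-0.2, 0.0, 0.1]
opening: 0.512
t 4.2333 pos [ 0.4813 -0.0092  0.0399] open 0.5132760245493171 F [ 0.52  0.77 -0.98] tilt z [ 1.3e-03 -4.0e-04 -1.0e+00]
lin [ -0.04   0.04 -12.01] rot [ 0.03 -0.08  0.01]
```

View pics/w5.png

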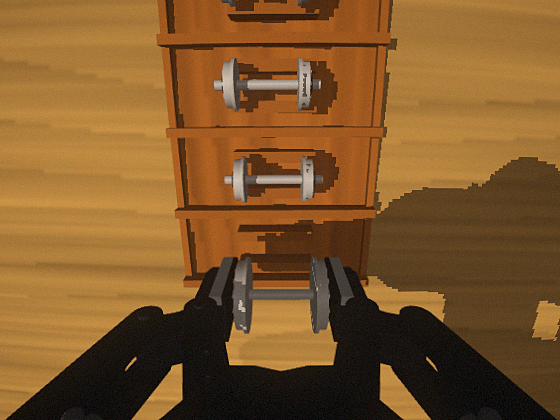

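```bash
python3 - <<'E'
from h import *
crop('pics/w5.png','pics/w5c.png',210,250,140,95,5)
i=cams.camera_info('wrist');M=i['mount']
for r in (292,294,295,296):
    p,d=ray(i,M,280.3,r); print(r,p+d*(-p[0])/d[0])
rel([.557,-.214,.30],-44.7)
E
```

```text
292 [ 0.00000000e+00  1.48582743e-05 -2.10773299e-02]
294 [ 0.00000000e+00  1.65698652e-05 -2.26817565e-02]
295 [ 0.00000000e+00  1.74118804e-05 -2.34714286e-02]
296 [ 0.00000000e+00  1.82449032e-05 -2.42529174e-02]
t 4.2333 pos [ 0.4813 -0.0092  0.0399] open 0.5132760245493171 F [ 0.52  0.77 -0.98] tilt z [ 1.3e-03 -4.0e-04 -1.0e+00]
lin [  7.02  20.7  -25.99] rot [-0.   -0.08 46.31]
```

View pics/w5c.png

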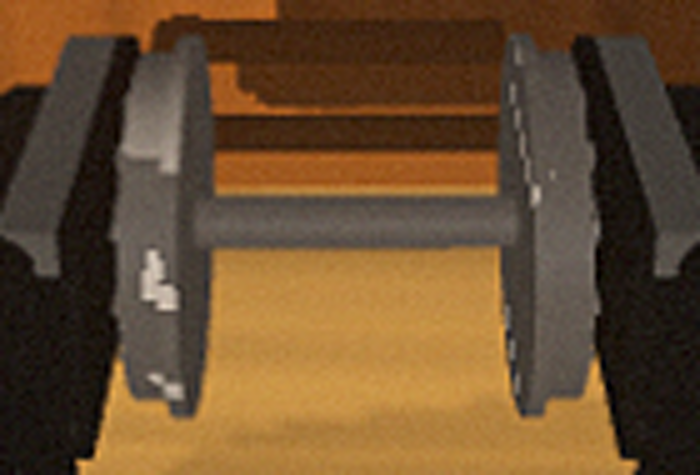

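```bash
python3 -m handwheel '[{"grip":4,"linear":[0,0,-1.5],"rotation":[0,0,0]},{"grip":4,"linear":[0,0,-4],"rotation":[0,0,0]},{"grip":4,"linear":[0,0.5,-7],"rotation":[0,0,3]},{"grip":4,"linear":[0.7,2,-10],"rotation":[0,0,8]},{"grip":4,"linear":[1.4,4,-13],"rotation":[0,0,13]},{"grip":4,"linear":[2.1,6,-16],"rotation":[0,0,18]},{"grip":4,"linear":[2.8,8.2,-18.5],"rotation":[0,0,23]},{"grip":4,"linear":[3.5,10.4,-21],"rotation":[0,0,28]},{"grip":4,"linear":[4.2,12.6,-23],"rotation":[0,0,33]},{"grip":4,"linear":[4.9,14.8,-24.5],"rotation":[0,0,38]},{"grip":4,"linear":[5.6,17,-25.5],"rotation":[0,0,42]},{"grip":4,"linear":[6,18,-26],"rotation":[0,0,46.3]}]'
python3 -m handwheel '[{"grip":4,"linear":[0,0,0],"rotation":[0,0,0]},{"grip":4,"linear":[0,0,0],"rotation":[0,0,0]},{"grip":4,"linear":[0,0,0],"rotation":[0,0,0]},{"grip":4,"linear":[0,0,0],"rotation":[0,0,0]}]'
python3 - <<'E'
from h import *
i=cams.camera_info('wrist');T=W('wrist',i);np.save('T6.npy',T)
cv2.imwrite('pics/w6.png',cams.camera('wrist')[:,:,::-1])
cv2.imwrite('pics/t6.png',cams.camera('top')[:,:,::-1])
rel([.557,-.214,.25],-44.7)
for n,p in dict(ptop=(.678,-.3335,.281),lens=(.628,-.2845,.168)).items(): print(n,proj(i,T,p))
E
```

```text
time_s: 5.23
eef_pos: [0.5467, -0.1901, 0.3006]
eef_rot: [0.001, 0.924, -0.383, 0.001]
wrist_force: [0.6, 0.2, -1.7]
opening: 0.508
time_s: 5.57
eef_pos: [0.5453, -0.1859, 0.2982]
eef_rot: [-0.0, 0.925, -0.379, -0.001]
wrist_force: [0.8, -0.1, -0.2]
opening: 0.511
t 5.6667 pos [ 0.5456 -0.1861  0.2987] open 0.5091821931218786 F [ 0.24  0.19 -0.9 ] tilt z [-9.e-04  6.e-04 -1.e+00]
lin [2.77 1.19 4.87] rot [0.01 0.06 0.13]
ptop [ 308.14532733 -176.52686207]
lens [295.2643199   45.77122538]
```

View pics/w6.png

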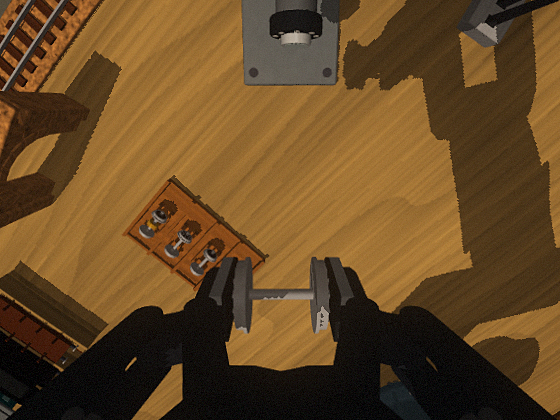

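```bash
python3 - <<'E'
from h import *
crop('pics/w6.png','pics/w6c.png',235,0,115,95,6)
crop('pics/t6.png','pics/t6c.png',350,160,100,75,8)
E
```

```text
(no output)
```

View pics/w6c.png

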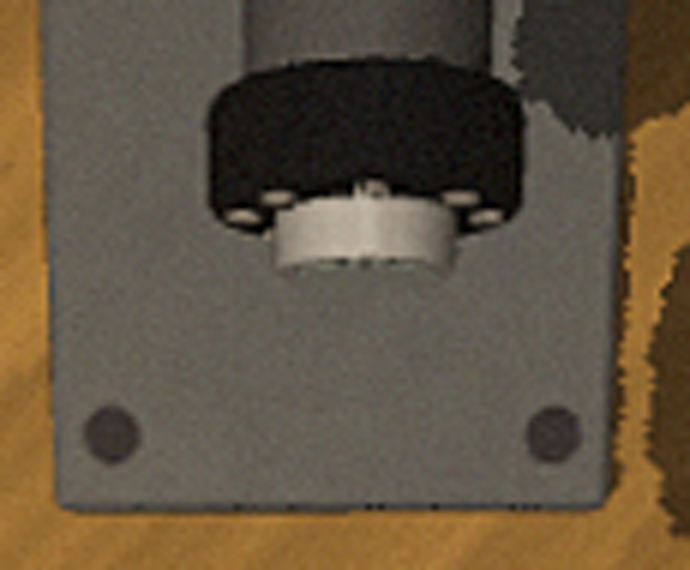

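```bash
python3 - <<'E'
from h import *
i=cams.camera_info('wrist');T=np.load('T6.npy')
c=lambda u,v,z:atz(i,T,235+u/6,v/6,z)
a,b=c(55,497,.014),c(605,495,.014);print('corners',a,b,np.linalg.norm(a-b),'lens heading',np.degrees(np.arctan2((b-a)[0],-(b-a)[1])) )
a2,b2=c(111,434,.014),c(553,434,.014);d=b2-a2;print(np.degrees(np.arctan2(d[1],d[0])))
m=(a+b)/2
for z in (.16,.165,.17,.175):
    l=c(275,270,z);r=c(455,270,z);L=c(365,268,z);rl=c(208,180,z);rr=c(524,180,z)
    print(z,L,'barrel',np.linalg.norm(l-r),'ring',np.linalg.norm(rl-rr), 'pillar->',np.hypot(*(L[:2]-[.678,-.3335])), np.degrees(np.arctan2(L[1]+.3335,L[0]-.678)))
s=cams.camera_info('scene');Ts=W('scene',s);t=cams.camera_info('top')
P=tri([ray(i,T,295.8,44.7),ray(s,Ts,222.4,147.6)]);print('w+scene',P,proj(i,T,P),proj(s,Ts,P),proj(t,W('top',t),P))
E
```

```text
corners [ 0.65688053 -0.23034132  0.014     ] [ 0.57415701 -0.31512828  0.014     ] 0.11845678381156399 lens heading -44.2942508266065
-134.4813797829912
0.16 [ 0.62902067 -0.28663238  0.16      ] barrel 0.02475965310797412 ring 0.043004358513775154 pillar-> 0.0677904709628677 136.26214041170485
0.165 [ 0.62855225 -0.28585837  0.165     ] barrel 0.02431937767589961 ring 0.04223965626034809 pillar-> 0.068664437092275 136.06573038909963
0.17 [ 0.62808383 -0.28508436  0.17      ] barrel 0.023879102243825136 ring 0.04147495400692114 pillar-> 0.06953918982350084 135.87425955556012
0.175 [ 0.6276154  -0.28431035  0.175     ] barrel 0.023438826811750545 ring 0.04071025175349403 pillar-> 0.07041469984099243 135.68754803320917
w+scene [ 0.63005448 -0.28647088  0.16840725] [295.2813618   41.82564741] [223.1118746  147.70146157] [394.77837071 209.14587812]
```

View pics/t6c.png

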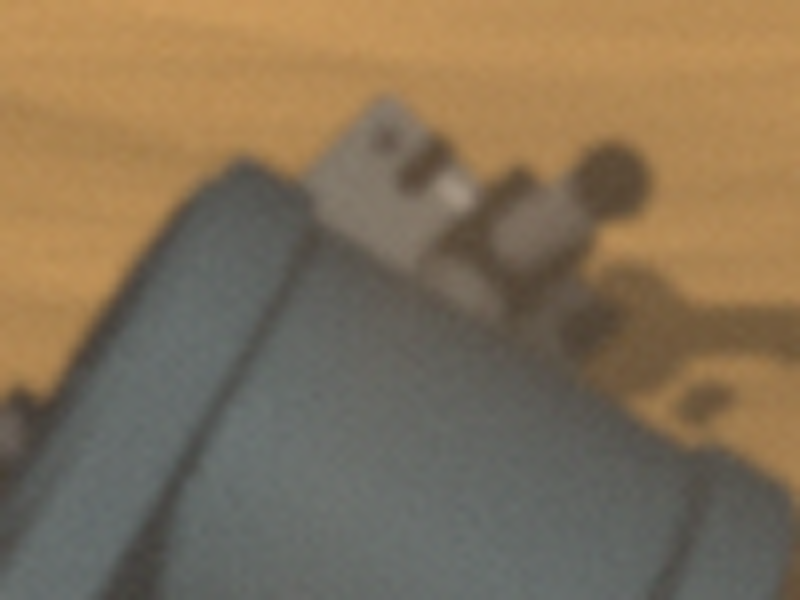

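```bash
python3 - <<'E'
from h import *
cv2.imwrite('pics/s6.png',cams.camera('scene')[:,:,::-1])
crop('pics/s6.png','pics/s6c.png',140,0,200,210,3)
rel([.5456,-.1861,.1455],-44.4)
rel([.5573,-.2155,.1455],-44.4)
E
```

```text
t 5.7167 pos [ 0.5457 -0.1862  0.2989] open 0.5130963048564116 F [-0.26 -0.44 -0.77] tilt z [-7.e-04  5.e-04 -1.e+00]
lin [-0.   -0.   15.34] rot [ 0.01  0.05 -0.18]
t 5.7167 pos [ 0.5457 -0.1862  0.2989] open 0.5130963048564116 F [-0.26 -0.44 -0.77] tilt z [-7.e-04  5.e-04 -1.e+00]
lin [ 2.9   1.27 15.33] rot [ 0.01  0.05 -0.18]
```

View pics/s6c.png

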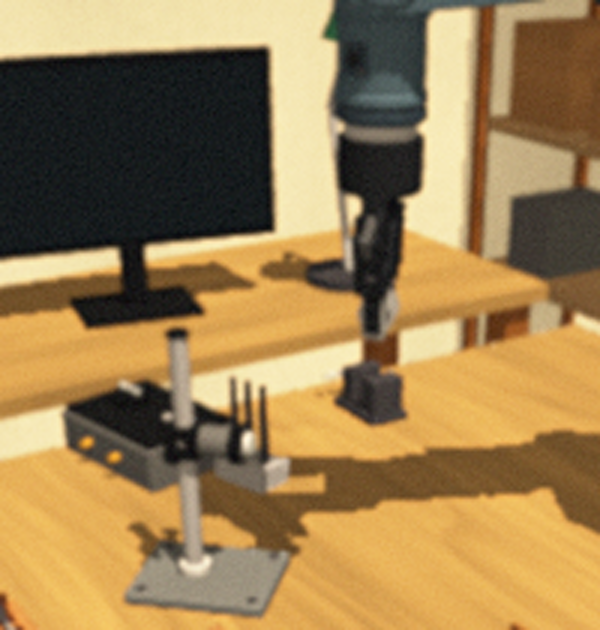

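```bash
python3 -m handwheel '[{"grip":4,"linear":[0,0,1.5],"rotation":[0,0,0]},{"grip":4,"linear":[0,0,4],"rotation":[0,0,0]},{"grip":4,"linear":[0,0,6.5],"rotation":[0,0,0]},{"grip":4,"linear":[0,0.3,9],"rotation":[0,0,0]},{"grip":4,"linear":[0,0.6,11.5],"rotation":[0,0,0]},{"grip":4,"linear":[0,0.9,13.5],"rotation":[0,0,0]},{"grip":4,"linear":[0.3,1.2,15],"rotation":[0,0,0]},{"grip":4,"linear":[1,1.3,15.3],"rotation":[0,0,0]},{"grip":4,"linear":[1.8,1.3,15.3],"rotation":[0,0,0]},{"grip":4,"linear":[2.3,1.3,15.3],"rotation":[0,0,0]},{"grip":4,"linear":[2.3,1.3,15.3],"rotation":[0,0,0]},{"grip":4,"linear":[2.3,1.3,15.3],"rotation":[0,0,0]}]'
python3 - <<'E'
from h import *
i=cams.camera_info('wrist');T=W('wrist',i);np.save('T7.npy',T)
cv2.imwrite('pics/w7.png',cams.camera('wrist')[:,:,::-1])
cv2.imwrite('pics/s7.png',cams.camera('scene')[:,:,::-1])
crop('pics/s7.png','pics/s7c.png',175,80,110,130,5)
rel([.5573,-.2155,.1455],-44.4)
E
```

```text
time_s: 6.72
eef_pos: [0.5543, -0.2132, 0.1477]
eef_rot: [0.0, 0.925, -0.38, 0.001]
wrist_force: [-0.1, 1.2, -0.9]
opening: 0.515
t 6.8167 pos [ 0.5536 -0.2126  0.1472] open 0.5109039888337327 F [ 0.58 -0.5  -0.48] tilt z [ 1.1e-03 -6.0e-04 -1.0e+00]
lin [ 0.47 -0.05  0.17] rot [-0.02 -0.07 -0.26]
```

View pics/w7.png

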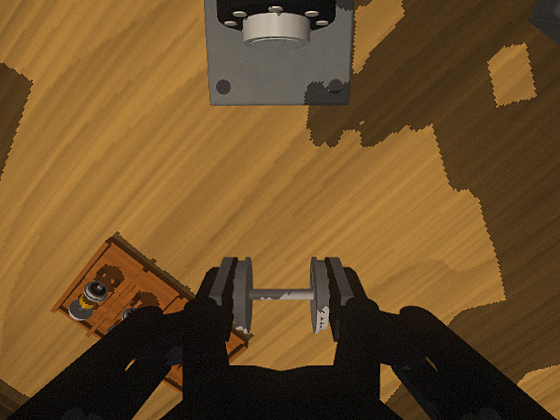

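View pics/s7c.png

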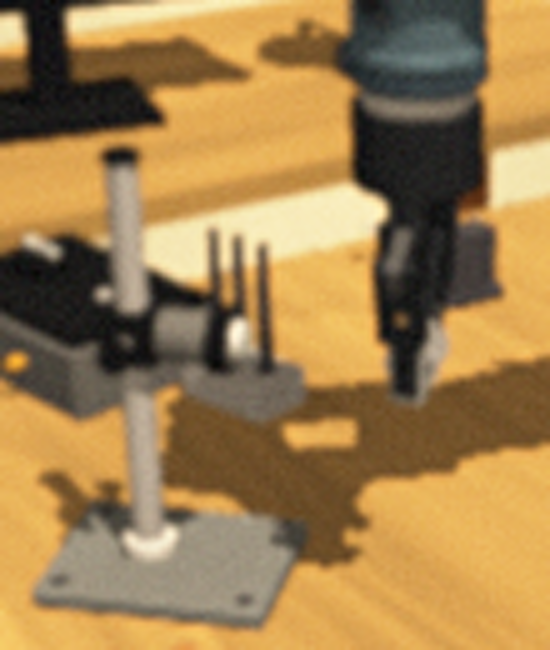

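```bash
python3 - <<'E'
from h import *
crop('pics/w7.png','pics/w7c.png',195,0,170,115,4)
crop('pics/w7.png','pics/w7d.png',210,245,140,95,5)
E
```

View pics/w7c.png

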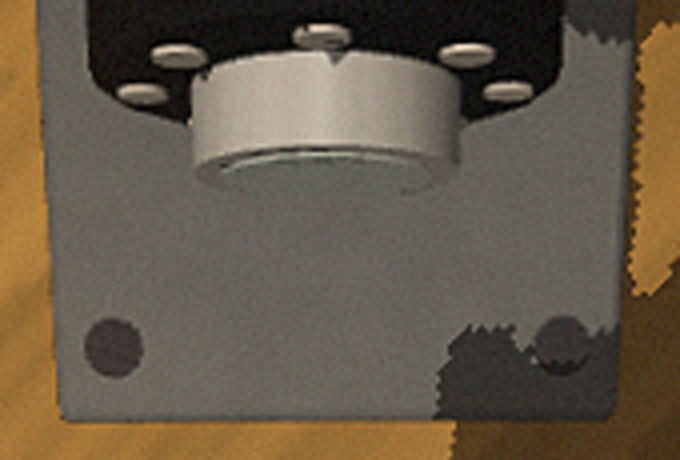

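View pics/w7d.png

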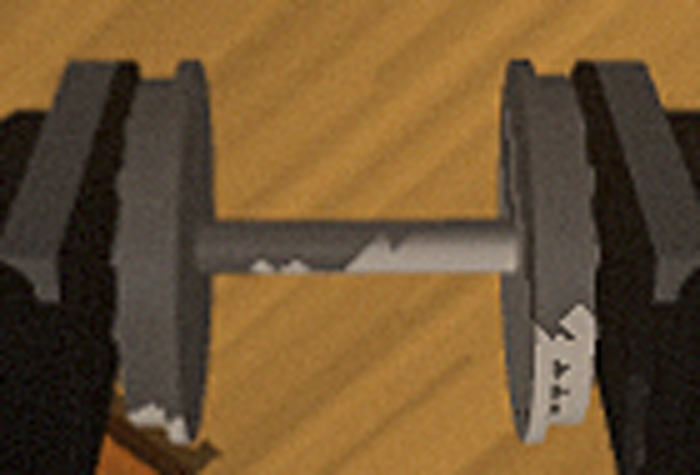

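```bash
python3 - <<'E'
from h import *
from scipy.optimize import least_squares
i=cams.camera_info('wrist')
h=np.radians(135.6);side=np.array([np.sin(h),-np.cos(h),0]);out=np.array([np.cos(h),np.sin(h),0])
def fit(T,l,r,t):
    th=np.linspace(0,2*np.pi,721)
    def f(P):
        c=np.array([proj(i,T,P+.012*(np.cos(a)*side+np.sin(a)*np.array([0,0,1]))) for a in th[::4]])
        return [c[:,0].min()-l,c[:,0].max()-r,c[:,1].min()-t]
    s=least_squares(f,[.6287,-.2855,.168],x_scale=.01,diff_step=1e-4);return s.x,s.fun
T7=np.load('T7.npy');T6=np.load('T6.npy')
for T,a in ((T7,(195+193/4,195+460/4,148/4)),(T6,(235+275/6,235+456/6,257/6))):
    P,e=fit(T,*a);print(P,e)
    # bound
# tri wrist6 + wrist7 on rim top
a=tri([ray(i,T7,195+326/4,148/4),ray(i,T6,235+365/6,257/6)]);print('rim top',a)
o=status.get_obs();Rt=qR(o['eef_rot']);ax=o['eef_pos']+Rt@[0,0,-.0225]
u,v=210+357/5,245+247/5
p,d=ray(i,i['mount'],u,v);q=p-d*p[0]/d[0];print('axle tool',q);axw=o['eef_pos']+Rt@q
for L in ([.6287,-.2855,.168],P,fit(T7,195+193/4,195+460/4,148/4)[0]):
    dd=axw-np.array(L);print('out',dd@out,'side',dd@side,'up',dd[2], 'axle yaw err',np.degrees(np.arccos(abs((Rt@[0,1,0])@side))))
E
```

```text
[ 0.62790968 -0.2847304   0.16797691] [-8.35598257e-12 -4.77484718e-11  0.00000000e+00]
[ 0.62749188 -0.28459708  0.16971562] [1.38697942e-11 2.34194886e-11 1.14397380e-12]
rim top [ 0.6287565  -0.28555305  0.17357159]
axle tool [ 0.          0.00084106 -0.02242064]
out 0.10468427872208426 side -0.001295731489878063 up 0.0015957572088815264 axle yaw err 0.2629096761818475
out 0.10318937411461751 side -0.0010955673354004333 up -0.00011985902499872525 axle yaw err 0.2629096761818475
out 0.10358115857087083 side -0.0012926275527896567 up 0.0016188432437642952 axle yaw err 0.2629096761818475
```

The three lens estimates agree to about 2 mm. The axle is at 104 mm out and within 2 mm on the other axes, so I trim in by 3.5 mm and let it settle.

```bash
python3 -m handwheel '[{"grip":4,"linear":[0.2,0,0.1],"rotation":[0,0,0]},{"grip":4,"linear":[0.35,-0.1,0.2],"rotation":[0,0,0]},{"grip":4,"linear":[0.35,-0.1,0.2],"rotation":[0,0,0]},{"grip":4,"linear":[0.35,-0.1,0.2],"rotation":[0,0,0]},{"grip":4,"linear":[0.35,-0.1,0.2],"rotation":[0,0,0]},{"grip":4,"linear":[0.35,-0.1,0.2],"rotation":[0,0,0]},{"grip":4,"linear":[0.35,-0.1,0.2],"rotation":[0,0,0]},{"grip":4,"linear":[0.35,-0.1,0.2],"rotation":[0,0,0]}]'
python3 - <<'E'
from h import *
h=np.radians(135.6);side=np.array([np.sin(h),-np.cos(h),0]);out=np.array([np.cos(h),np.sin(h),0])
o=status.get_obs();Rt=qR(o['eef_rot']);axw=o['eef_pos']+Rt@[0,.0004,-.0224]
dd=axw-np.array([.6283,-.285,.168]);print(dd@out,dd@side,dd[2],Rt[:,1],o['dq'].round(4),o['opening'],o['wrist_force'])
cv2.imwrite('pics/w8.png',cams.camera('wrist')[:,:,::-1])
E
```

```text
time_s: 7.48
eef_pos: [0.5564, -0.2143, 0.1443]
eef_rot: [-0.0, 0.925, -0.38, -0.0]
wrist_force: [0.2, -0.2, -1.5]
opening: 0.51
0.10089697389835578 -0.00018622223162635709 -0.0013117212289812663 [-7.03043856e-01 -7.11146494e-01 -2.96813421e-05] [-0.0003  0.0004 -0.0007  0.0006 -0.0022 -0.0013] 0.5099743518190734 [ 0.18047793 -0.24983026 -1.52059094]
```

View pics/w8.png

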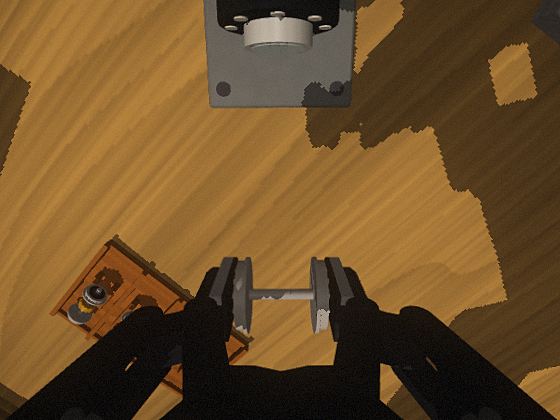

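The wheelset is held level, with the axle at row 295 and both wheels symmetric about column 281. The lens, at about (278, 45), is centred ahead of it, and the arm is still.

```bash
python3 -c "
from bench import ctrl
print(ctrl.hand_in())"
```

```text
the job is handed in; nothing more can be done
None
```

I took the tender wheelset from the near pocket by its axle ends, lifted it clear and carried it to the inspection camera. I then handed the job in at about 7.5 s with it still held there.

Last checks before handing in:
- **Position:** the middle of the axle measured about 101 mm out from the lens, 0.2 mm off to the side and 1.3 mm low.
- **Angle:** the axle was about 0.3° off square and level.
- **Motion and contact:** joint speeds were about 0.002 rad/s or less, and the wrist force was only about 1.5 N. No force pointed to contact with the stand, which was clear in the pictures. I did not re-measure the other objects, but nothing in the wrist pictures looked disturbed.

Two readings disagreed:
- **Opening:** it read about 44 mm, though the axle is 50 mm long. I put this down to the fingers flexing under grip, since the wheelset stayed fixed in the hand in every picture.
- **Lens height:** one weak estimate, from two wrist views close together, gave 162 mm. The others gave 168 to 170 mm, so I used 168 mm. If 162 mm were right, the axle would be about 5 mm high, still inside the 12 mm limit.

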